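Gauge the drawer's side gap with a tapered packer

TASK

Push the open drawer fully home, then take the yellow packer by its red handle out of the stand and slide its blade, point down, into the narrow gap between the drawer's side and the loose side panel, at the green tape marks, until it drags snugly on both faces; do not force it in to the handle. Finish while holding it there: keep your grip on the handle and keep the blade still at that depth, so that I can screw the panel. Leave the other things on the worktop alone.

Things in the scene. Friction and masses are not known exactly. Their poses are not given: they have to be found in the camera images.
- drawer: The open-topped white drawer with a blue front and a stop. It slides stiffly (about 3 N) along its own x and stays where it is left; start: pulled out 35 to 65 mm towards -x. Fully home, drawer_mark is level with panel_mark along x (within 4 mm counts). It cannot move sideways. Its left side is a 12 mm plate. Origin: on the worktop plane under the drawer.
- drawer_front (a point): Middle of the top edge of the drawer's plain blue front (240 mm wide, 112 mm high, 16 mm thick, no handle), on the outer face, 132 mm above the worktop; moves with the drawer. +x of its frame is the direction in which the drawer is pushed home, z is up.
- drawer_mark (a point): On the drawer's left side: the line of its outer face (towards the panel) at the green tape mark, at top-edge height, 130 mm above the worktop. Moves with the drawer; x runs along the gap (the way the drawer goes home), y across the gap to the panel, z up. The top 8 mm is bevelled away from the gap by 4 mm.
- panel: The loose grey side panel of the unit, 16 mm thick, 215 mm long, opposite the drawer's left side (+y). Spring clamps hold it: it gives only straight outward, along +y, at about 4 N per mm. Origin: on the worktop plane under the unit, see panel_mark.
- panel_mark (a point): On the panel: the line of its inner face (towards the drawer) at the green tape mark, at top-edge height, 130 mm up; axes as drawer_mark's; top 8 mm bevelled likewise. The gap between the two faces is 6 to 9 mm, different each time, and empty to about 100 mm below the top edges. With the drawer home the two marks face one another.
- packer: The packer, 90 g: a yellow wedge blade 36 mm wide (x), 85 mm long, 4 mm thick at the tip, growing evenly by 1 mm per 8.5 mm to 14 mm, under a red handle block of 46 x 30 x 46 mm (x, y, z). Origin: middle of the tip; z points up to the handle. The flat face is at y = -2 mm, parallel to z; the other face slopes from y = +2 mm at the tip to +12 mm. Starts standing point down in the stand.
- packer_handle (a point): Centre of the red handle block: (0, 5, 108) mm in the packer's frame. The wedge bites about 8 mm below the top edges, then gains about 0.5 N per mm. Snug is 4 to 15 N on the panel (spread by 1 to 3.7 mm), a push down of about 4 to 16 N, with over 1 N on the drawer's side too. Blade within 15 mm of the marks along the gap, upright to 8 degrees, 25 mm deep or more, handle clear of the edges.
- stand: Fixed dark wooden stand, 66 x 42 mm, 95 mm high, with a 46 x 22 mm slot open at the top, on a 100 x 75 mm foot; the packer hangs in it by its handle, the handle's underside on the stand's top. Origin: centre of its underside.
- bottle: Bystander: the green drinking bottle (190 mm high, 68 mm across); leave it alone (it may not move 25 mm). Origin: its underside.
- mug: Bystander: the white mug (95 mm high, 80 mm across); leave it alone (it may not move 25 mm). Origin: its underside.
- screwdriver: Bystander: the screwdriver (lying, orange handle); leave it alone (it may not move 25 mm). Origin: its underside.
- tape: Bystander: the tape measure (yellow, 70 x 35 x 62 mm); leave it alone (it may not move 25 mm). Origin: its underside.
- screw_box: Bystander: the cardboard screw box (90 x 60 x 45 mm); leave it alone (it may not move 25 mm). Origin: its underside.
Mind the look-alikes: they are no part of the job. What is shaped like the packer but black or blue is not meant.

How it is judged:
By the outcome, as a careful person would: the job done as asked, in the order asked, and still so for the second after the job is handed in, while the arm keeps its last pose, push and grip.
It also fails if it takes over 59 s, if anything falls off the work surface, if the arm or the gripper's body presses on something with over 40 N, if the wrist force passes 120 N, or if a joint passes its speed limit or range.

ROBOT

A 7-joint arm with a two-finger parallel gripper is mounted at the origin on the work surface. World frame = base frame: x ahead of the robot, y to its left, z up, the work surface at z = 0. Lengths are in m, angles in degrees, forces in N, time in s.
With the tool pointing down it reaches from about 0.425 to 0.975 m from the base axis. Payload 16.7 kg.
Tool frame: the origin (TCP) lies on the centre line of the jaws, within the pads' length; the fingertips stand 19 mm ahead of it and the grasp point (between the pads) is the TCP; z points along the fingers, y is the line along which they close (so a half turn about z gives the same grasp; the last joint's range is limited). The gripper opens to 85 mm and grips with 20 to 120 N. Pads are 22 mm wide; open, the fingers measure 114 mm over their backs; the gripper's body (76 mm by 85 mm) begins 54 mm behind the grasp point. The pads swing forward as they close: fully open they stand 13 mm farther back than shut.
Start: joints at [-78.982, 24.414, 4.234, 92.017, -1.954, 63.644, -3.845], TCP at [0.226, 0.636, 0.25] pointing down, gripper open.
Joint ranges: [-163.25, 163.25], [-28.42, 122.38], [-70.27, 78.77], [12.13, 141.07], [-58.53, 238.53], [9.26, 117.41], [-156.51, 156.51]. Speed limits (degrees/s): [108.29, 108.29, 136.94, 136.94, 172.46, 172.46, 172.46].

INTERFACE

Orientations are given as a 3x3 rotation matrix whose columns are the frame's x, y, z axes.
In Python, from workcell import readout, vision, manip gives the robot as it stands.
- The arm moves only by the shell command python3 -m creep 'ROWS' [FORCE]. ROWS is JSON, a list of rows, each a list of 7 numbers: the turn, a rotation vector about the tool's x, y, z as a fraction of full scale, then the shift along the tool's x, y, z as a fraction of full scale, then the opening, from 0 (shut) to 1 (fully open). In form: [[ax, ay, az, tx, ty, tz, claw], ...]. A call has exactly 5 rows; each row is the pose to reach, as a shift and turn from the pose commanded when the call began, along the tool's axes at that moment; what a row does not reach only later rows make up. Full scale, the value 1, is 25 cm for a shift and 90 degrees for a turn. A row lasts 1/8 s, in which the tool goes at most 62.5 mm and 10.7 degrees, less where a joint would pass 70% of its speed; a pose out of reach is approached as far as the arm can. A call with a number of a shift or a turn outside -1 to 1 is refused whole. A call with a gripper value outside its range is refused whole. The fingers move at their own pace and stop on an object; FORCE is the grip in N (left out, the last holds). Time passes only in rows, so rows that repeat a pose let the fingers close, or fill a call up. It gives the time, the measured TCP pose, the force, the opening and the grip force at its end, in the units of the state.
- readout.read_state(): the state, without advancing time (a new reading comes with each control period).
- vision.capture(name): name is "scene" or "top" or "wrist"; returns a dict with "image" (420x560x3 uint8, red, green, blue), "z_map" (420x560 float32, m along the optical axis (not along the pixel's ray), 0 where there is no reading), "intrinsics" (3x3 intrinsics, pixels), "eye" and "orientation" of the camera in the world. Camera axes: x right, y down, z forward; pixel columns grow to the right and rows downward; lengths in m; the calibration is good to about 2 mm. A picture is of the moment at which its call begins.
- manip.hand_in(): hands the job in; it is judged then, once.
The state is a dict: "t": time; "qpos": joint angles; "qd": joint speeds; "joint_efforts": joint torques, N m; "eef_pos": TCP position; "tool_rot": TCP orientation; "contact_force": force on the tool from outside, world axes, zero at the start; "moment": the same for the moment, N m; "opening": finger opening in m; "grasp_force": force on a finger pad.
Only numpy, scipy, OpenCV 4.12 (cv2) and the standard library are available. Lean on these libraries where they do the work, as an engineer would, in place of code of your own. Each camera call takes 0.05 s, during which the arm holds its last target. There are 200 camera calls.

## Working session

There is one attempt and no reset: what is moved stays moved. The work goes in short steps, Python scripts to look and compute and a shell command to move; the robot and the scene stay as the last step left them, time stands still between calls to the robot, and variables do not carry over. Pictures are saved under pics/ and viewed, at most 10 in all, crops included, and the job is handed in when it is done.

```bash
ls; mkdir -p pics; cat > h.py <<'E'
import numpy as np, cv2
from workcell import readout, vision, manip
def cap(n):
    d=vision.capture(n); d['R']=np.array(d['orientation']);d['e']=np.array(d['eye']);d['K']=np.array(d['intrinsics']);return d
def save(d,f,crop=None,s=1):
    im=d['image'][:,:,::-1]
    if crop: im=im[crop[1]:crop[3],crop[0]:crop[2]]
    cv2.imwrite('pics/'+f,cv2.resize(im,None,fx=s,fy=s,interpolation=cv2.INTER_CUBIC))
def ray(d,u,v):
    return d['R']@np.linalg.solve(d['K'],np.array([u,v,1.]))
def onplane(d,u,v,z):
    r=ray(d,u,v); return d['e']+r*(z-d['e'][2])/r[2]
def cloud(d):
    v,u=np.mgrid[:420,:560]; p=np.stack([u,v,np.ones_like(u)],-1)@np.linalg.inv(d['K']).T*d['z_map'][...,None]
    return p@d['R'].T+d['e']
E
python3 - <<'E'
from h import *
import pickle
for n in ('scene','top'):
    d=cap(n); save(d,n+'.png',s=1.4); pickle.dump(d,open(n+'.pkl','wb')); print(n,d['e'],d['R'].round(3).tolist(),d['K'].tolist())
s=readout.read_state(); print({k:np.round(v,3).tolist() for k,v in s.items()})
E
```

```text
pics
scene [1.09210752 0.99390322 0.85959688] [[-0.841, 0.315, -0.439], [0.54, 0.48, -0.691], [-0.007, -0.819, -0.574]] [[385.2054944880104, 0.0, 276.03620459406335], [0.0, 385.2054944880104, 211.62253808473733], [0.0, 0.0, 1.0]]
top [0.3518195  0.06410032 1.97177872] [[-0.015, -0.997, 0.081], [-1.0, 0.015, 0.006], [-0.007, -0.081, -0.997]] [[536.416647601251, 0.0, 280.09120109672637], [0.0, 536.416647601251, 211.75584028394812], [0.0, 0.0, 1.0]]
{'t': 0.1, 'qpos': [-78.981, 24.447, 4.234, 92.048, -1.953, 63.645, -3.844], 'qd': [0.074, -0.109, -0.04, 0.032, -0.017, 0.026, 0.008], 'joint_efforts': [0.009, -95.153, 3.772, -46.44, 0.02, 0.006, 0.0], 'eef_pos': [0.226, 0.636, 0.25], 'tool_rot': [[-0.942, 0.335, -0.0], [0.335, 0.942, -0.001], [-0.0, -0.001, -1.0]], 'contact_force': [0.365, -1.728, -0.082], 'moment': [0.015, -0.005, 0.017], 'grasp_force': 0.0, 'opening': 0.085}
```

View pics/scene.png

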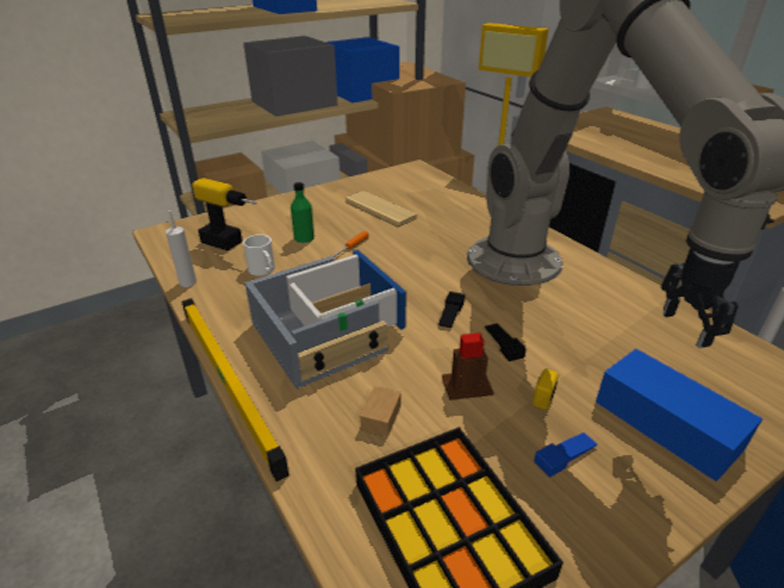

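View pics/top.png

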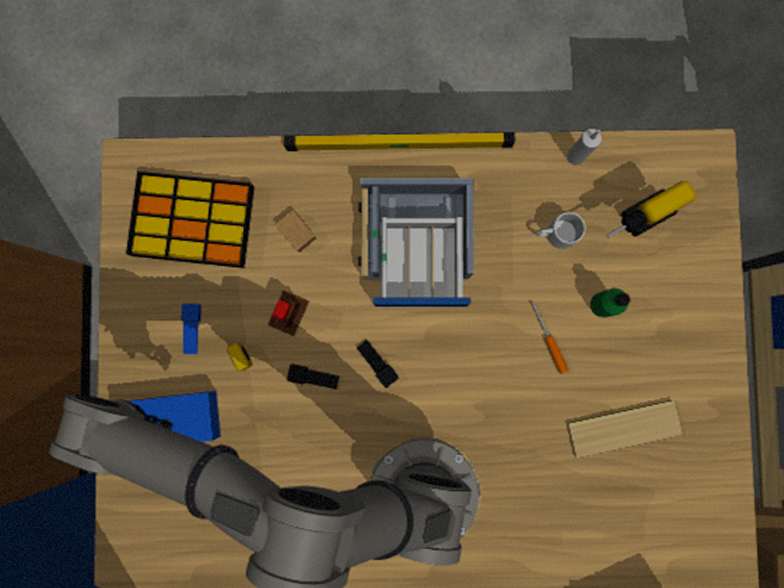

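The packer's red handle in its stand is at scene (470,345) and top (282,310). The look-alikes, by top pixel, are black (313,377), black (378,363), blue (190,328) and the yellow tape measure (238,356). I choose the red handle. The blue drawer front is at top (422,301), with green marks at (375,233) and (383,257).

```bash
python3 - <<'E'
from h import *
import pickle
for n in ('top','scene'):
    d=pickle.load(open(n+'.pkl','rb')); h=cv2.cvtColor(d['image'],cv2.COLOR_RGB2HSV); P=cloud(d); H,S,V=[h[...,i].astype(int) for i in range(3)]
    print('==',n)
    M={'red':((H<5)|(H>174))&(S>190)&(V>90),'blue':(H>100)&(H<125)&(S>150)&(V>40),'green':(H>50)&(H<80)&(S>120)}
    for k,m in M.items():
        N,L,st,c=cv2.connectedComponentsWithStats(m.astype(np.uint8))
        for i in range(1,N):
            if st[i,4]<6: continue
            p=P[L==i]
            if abs(c[i][0]-280)>200 or np.median(p[:,2])<-.05: continue
            v,u=np.nonzero(L==i); r=cv2.minAreaRect(np.c_[u,v].astype(np.float32))
            print(k,st[i],c[i].round(1),'med',np.median(p,0).round(3),'lo',np.percentile(p,3,axis=0).round(3),'hi',np.percentile(p,97,axis=0).round(3),'rect',np.round(r[1],1),round(r[2],1))
    if n=='top': save(d,'crop.png',(180,110,360,280),3.5)
d=pickle.load(open('top.pkl','rb'));P=cloud(d)
# drawer blue front top edge line fit
h=cv2.cvtColor(d['image'],cv2.COLOR_RGB2HSV)
m=(h[...,0]>100)&(h[...,0]<125)&(h[...,1]>150)&(P[...,2]>.115)&(P[...,2]<.15)
v,u=np.nonzero(m); q=np.array([onplane(d,a,b,.132) for a,b in zip(u,v)])
q=q[(q[:,0]>.3)]; r=cv2.minAreaRect((q[:,:2]*1000).astype(np.float32)); print(r)
# stand top
m=(P[...,2]>.085)&(P[...,2]<.105); 
s=np.array([.48,.22]); m&=np.hypot(P[...,0]-.42,P[...,1]-.3)<.15
print(np.c_[P[m][:,:3]].mean(0))
E
```

```text
== top
red [195 214  12  14 106] [200.3 220.8] med [0.472 0.349 0.141] lo [0.452 0.332 0.133] hi [0.493 0.364 0.149] rect [ 8.4 12.5] 23.2
blue [267 213  69   6 406] [300.7 215.5] med [0.487 0.004 0.13 ] lo [ 0.482 -0.107  0.047] hi [0.496 0.113 0.14 ] rect [ 5. 68.] 90.0
blue [130 217  13  36 387] [135.7 233.5] med [0.44  0.602 0.022] lo [0.375 0.58  0.009] hi [0.494 0.621 0.04 ] rect [35. 12.] 90.0
blue [  92  280   65   35 1362] [132.6 295.4] med [0.225 0.583 0.09 ] lo [0.163 0.527 0.038] hi [0.266 0.694 0.315] rect [34.2 61.8] 83.7
blue [112 301   2   3   6] [112.5 302. ] med [0.216 0.594 0.309] lo [0.199 0.503 0.092] hi [0.237 0.66  0.593] rect [2. 1.] 90.0
green [279 104  12   1  12] [284.5 104. ] med [0.907 0.053 0.032] lo [0.906 0.034 0.026] hi [0.909 0.072 0.037] rect [11.  0.] 180.0
green [266 164   3   6  16] [266.9 166.5] med [0.659 0.118 0.132] lo [0.649 0.114 0.124] hi [0.668 0.121 0.14 ] rect [5. 2.] 90.0
green [274 181   2   5   6] [274.8 182.8] med [0.603 0.091 0.13 ] lo [0.594 0.091 0.125] hi [0.607 0.094 0.135] rect [4. 1.] 90.0
green [422 206  26  20 349] [433.5 2
[... 648 characters left out ...]
 rect [63.6 19. ] 48.1
blue [382 309  44  31 638] [401.6 323.6] med [0.462 0.608 0.02 ] lo [0.377 0.586 0.008] hi [0.499 0.626 0.031] rect [20.2 42.1] 54.9
green [208 135  16  38 446] [215.4 155.8] med [ 0.49  -0.449  0.084] lo [ 0.462 -0.476  0.007] hi [ 0.512 -0.437  0.162] rect [37.3 13.9] 83.7
green [255 214   4   5  12] [256.5 216.2] med [0.597 0.099 0.126] lo [0.593 0.09  0.123] hi [0.606 0.104 0.13 ] rect [4. 3.] 90.0
green [241 224   7  12  60] [244.4 229.4] med [0.658 0.124 0.115] lo [0.649 0.118 0.092] hi [0.667 0.128 0.131] rect [11.4  5.3] 78.7
((490.08074951171875, 2.9191665649414062), (233.79786682128906, 10.34988021850586), 89.12364959716797)
[0.47093237 0.34226444 0.09512316]
```

View pics/crop.png

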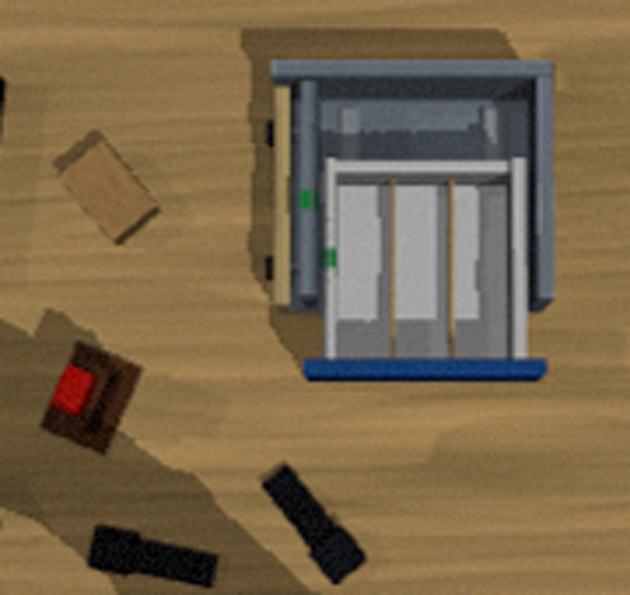

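The crop shows the red handle at crop (75,390), seated in the dark stand and turned about -24°. The black look-alikes lie at (310,530) and (150,555). The drawer is about 56 mm out: its green mark is at (330,258), against the panel's at (308,200). Next I take a look from above the stand on the way to the drawer.

```bash
cat >> h.py <<'E'
def yawR(deg): # tool down, y axis at yaw: y=(−sin,cos)
    a=np.radians(deg); y=np.array([-np.sin(a),np.cos(a),0]); z=np.array([0,0,-1.]); return np.c_[np.cross(y,z),y,z]
def to(pos,yaw):
    from scipy.spatial.transform import Rotation as Ro
    s=readout.read_state(); R=np.array(s['tool_rot']); p=np.array(s['eef_pos'])
    t=R.T@(np.array(pos)-p)/.25; r=Ro.from_matrix(R.T@yawR(yaw)).as_rotvec(degrees=True)/90
    print('rows r,t:',r.round(4),t.round(4))
E
python3 - <<'E'
from h import *
to([.45,.34,.32],-24)
E
```

```text
rows r,t: [-0.0007  0.0001  0.049 ] [-1.2398 -0.8142 -0.2802]
```

```bash
python3 -m creep '[[0,0,0.05,-0.2,-0.1,-0.1,1],[0,0,0.05,-0.4,-0.2,-0.2,1],[0,0,0.05,-0.6,-0.3,-0.28,1],[0,0,0.05,-0.75,-0.45,-0.28,1],[0,0,0.05,-0.85,-0.55,-0.28,1]]' && python3 - <<'E'
from h import *
import pickle
d=cap('wrist'); save(d,'w1.png',s=1.4); pickle.dump(d,open('w1.pkl','wb')); print(d['e'],d['R'].round(3).tolist(),d['K'][0])
to([.45,.34,.32],-24)
E
```

```text
t: 0.72
eef_pos: [0.3817, 0.4326, 0.3204]
tool_rot: [[-0.912, 0.41, 0.0], [0.41, 0.912, -0.0], [-0.0, -0.0, -1.0]]
contact_force: [0.2, 0.0, -0.0]
opening: 0.0853
grasp_force: 0.0
[0.32140907 0.45978427 0.44456544] [[0.41, 0.881, 0.237], [0.912, -0.396, -0.105], [0.001, 0.259, -0.966]] [315.48419771   0.         279.34319914]
rows r,t: [-0.0006  0.0008 -0.0047] [-0.3877 -0.2145  0.0029]
```

View pics/w1.png

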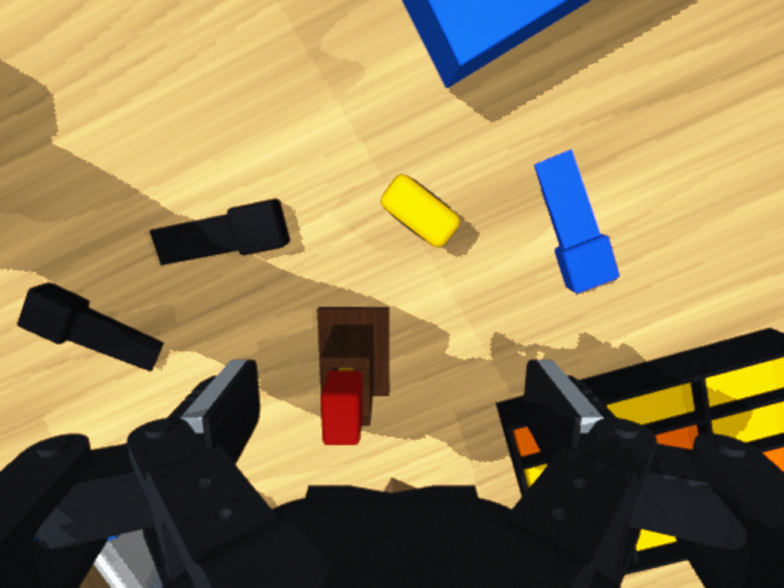

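The wrist view shows the red handle in the stand at (342,407), square to the image, with the black and blue look-alikes lying well apart. The drawer comes first.

```bash
python3 - <<'E'
from h import *
import pickle
d=pickle.load(open('w1.pkl','rb')); to([.445,.003,.25],-.9)
E
```

```text
rows r,t: [-0.0008  0.0007 -0.2614] [-0.9265 -1.4499  0.2848]
```

```bash
python3 -m creep '[[0,0,-0.06,-0.11,-0.17,0,0],[0,0,-0.12,-0.22,-0.34,0,0],[0,0,-0.18,-0.33,-0.51,0.05,0],[0,0,-0.24,-0.44,-0.68,0.1,0],[0,0,-0.261,-0.55,-0.85,0.1,0]]' && python3 - <<'E'
from h import *
to([.445,.003,.25],-.9)
E
```

```text
t: 1.4
eef_pos: [0.4187, 0.1833, 0.2944]
tool_rot: [[-1.0, 0.008, -0.001], [0.008, 1.0, -0.001], [0.001, -0.001, -1.0]]
contact_force: [1.0, 0.2, 0.2]
opening: -0.0002
grasp_force: 0.0
rows r,t: [-0.0005 -0.0008  0.0048] [-0.1112 -0.7201  0.1782]
```

```bash
python3 -m creep '[[0,0,0.005,-0.02,-0.24,0,0],[0,0,0.005,-0.06,-0.48,0.1,0],[0,0,0.005,-0.09,-0.68,0.3,0],[0,0,0.005,-0.1,-0.72,0.5,0],[0,0,0.005,-0.1,-0.72,0.7,0]]' && python3 -m creep '[[0,0,0,-0.02,0,0.02,0],[0,0,0,-0.04,0,0.02,0],[0,0,0,-0.06,0,0.02,0],[0,0,0,-0.08,0,0.02,0],[0,0,0,-0.08,0,0.02,0]]' && python3 - <<'E'
from h import *
import pickle
d=cap('wrist'); save(d,'w2.png',s=1.0); d=cap('top'); pickle.dump(d,open('t2.pkl','wb'))
print(readout.read_state()['eef_pos'],readout.read_state()['contact_force'])
E
```

```text
t: 2.02
eef_pos: [0.4422, 0.0033, 0.1188]
tool_rot: [[-1.0, 0.021, 0.001], [0.021, 1.0, -0.001], [-0.001, -0.001, -1.0]]
contact_force: [1.7, 1.6, -0.2]
opening: 0.0002
grasp_force: 0.0
t: 2.65
eef_pos: [0.463, 0.0046, 0.116]
tool_rot: [[-1.0, 0.018, 0.001], [0.018, 1.0, 0.001], [-0.001, 0.001, -1.0]]
contact_force: [-0.9, -0.3, -0.0]
opening: 0.0001
grasp_force: 0.0
[0.46234194 0.00447762 0.11561375] [ 0.09149708  0.25978001 -0.48906261]
```

```bash
python3 -m creep '[[0,0,0,-0.04,0,0.01,0],[0,0,0,-0.08,0,0.02,0],[0,0,0,-0.12,0,0.02,0],[0,0,0,-0.16,0,0.02,0],[0,0,0,-0.2,0,0.02,0]]' && python3 -m creep '[[0,0,0,-0.004,0,0,0],[0,0,0,-0.008,0,0,0],[0,0,0,-0.012,0,0,0],[0,0,0,-0.016,0,0,0],[0,0,0,-0.02,0,0,0]]'
```

```text
t: 3.38
eef_pos: [0.5145, 0.0037, 0.1115]
tool_rot: [[-1.0, 0.018, 0.003], [0.018, 1.0, 0.001], [-0.003, 0.001, -1.0]]
contact_force: [-3.2, 2.5, 25.2]
opening: 0.0
grasp_force: 2.7
t: 4.0
eef_pos: [0.5168, 0.0034, 0.1101]
tool_rot: [[-1.0, 0.018, -0.001], [0.018, 1.0, -0.0], [0.001, -0.0, -1.0]]
contact_force: [-2.9, 0.1, -1.2]
opening: 0.0001
grasp_force: 0.0
```

```bash
python3 -m creep '[[0,0,0,-0.006,0,0,0],[0,0,0,-0.012,0,0,0],[0,0,0,-0.018,0,0,0],[0,0,0,-0.024,0,0,0],[0,0,0,-0.03,0,0,0]]'; python3 - <<'E'
from h import *
import pickle
d=cap('top'); pickle.dump(d,open('t3.pkl','wb'))
h=cv2.cvtColor(d['image'],cv2.COLOR_RGB2HSV); m=((h[...,0]>50)&(h[...,0]<80)&(h[...,1]>120)).astype(np.uint8)
N,L,st,c=cv2.connectedComponentsWithStats(m)
for i in range(1,N):
    if st[i,4]>4: print(st[i],onplane(d,*c[i],.13).round(4))
E
```

```text
t: 4.62
eef_pos: [0.5249, 0.0033, 0.1103]
tool_rot: [[-1.0, 0.018, -0.0], [0.018, 1.0, -0.0], [0.0, -0.0, -1.0]]
contact_force: [-2.2, -0.1, -2.2]
opening: -0.0002
grasp_force: 0.0
[279 104  13   1  13] [0.879  0.0518 0.13  ]
[266 164   3   6  16] [0.659  0.1181 0.13  ]
[275 166   1   5   5] [0.6533 0.09   0.13  ]
[422 206  26  20 351] [ 0.4766 -0.4521  0.13  ]
[ 60 228   4   4   6] [0.4522 0.828  0.13  ]
[ 62 277   1   6   6] [0.2799 0.8238 0.13  ]
[ 58 291   4   3   6] [0.2382 0.831  0.13  ]
[ 59 316   2   5   5] [0.15   0.8303 0.13  ]
```

Still about 5 mm to go.

```bash
python3 -m creep '[[0,0,0,-0.006,0,0,0],[0,0,0,-0.012,0,0,0],[0,0,0,-0.016,0,0,0],[0,0,0,-0.02,0,0,0],[0,0,0,-0.02,0,0,0]]';  python3 -m creep '[[0,0,0,-0.004,0,0,0],[0,0,0,-0.008,0,0,0],[0,0,0,-0.008,0,0,0],[0,0,0,-0.008,0,0,0],[0,0,0,-0.008,0,0,0]]'; cat > marks.py <<'E'
from h import *
d=cap('top')
h=cv2.cvtColor(d['image'],cv2.COLOR_RGB2HSV); m=((h[...,0]>50)&(h[...,0]<80)&(h[...,1]>120)).astype(np.uint8)
N,L,st,c=cv2.connectedComponentsWithStats(m)
for i in range(1,N):
    if st[i,4]>3 and 250<c[i][0]<300: print(st[i],onplane(d,*c[i],.13).round(4))
E
python3 marks.py
```

```text
t: 5.3
eef_pos: [0.5293, 0.0031, 0.1102]
tool_rot: [[-1.0, 0.018, -0.001], [0.018, 1.0, 0.0], [0.001, 0.0, -1.0]]
contact_force: [-6.3, -0.3, 2.2]
opening: 0.0
grasp_force: 0.0
t: 5.92
eef_pos: [0.5293, 0.0029, 0.1097]
tool_rot: [[-1.0, 0.019, -0.005], [0.019, 1.0, 0.0], [0.005, 0.0, -1.0]]
contact_force: [-17.8, 0.9, 6.4]
opening: -0.0001
grasp_force: 0.0
[279 104  12   1  12] [0.8791 0.0536 0.13  ]
[266 164   3   6  15] [0.6591 0.1184 0.13  ]
[270 165   1   4   4] [0.6588 0.1073 0.13  ]
[275 165   1   4   4] [0.6585 0.09   0.13  ]
```

```bash
python3 -m creep '[[0,0,0,0.06,0,0,0],[0,0,0,0.06,0,-0.2,0],[0,0,0,0.06,0.1,-0.4,0],[0,0,0,0,0.3,-0.45,0],[0,0,0,-0.15,0.43,-0.45,0]]'; python3 - <<'E'
from h import *
to([.6,.11,.22],-.9)
E
```

```text
t: 6.6
eef_pos: [0.5718, 0.1127, 0.2251]
tool_rot: [[-1.0, 0.016, 0.004], [0.016, 1.0, 0.003], [-0.004, 0.003, -1.0]]
contact_force: [0.5, -0.5, -0.6]
opening: -0.0003
grasp_force: 0.0
rows r,t: [ 0.002   0.0023 -0.0004] [-0.113  -0.0091  0.0208]
```

```bash
python3 -m creep '[[0,0,0,-0.05,0,0.02,0],[0,0,0,-0.1,0,0.02,0],[0,0,0,-0.1,0,0.02,0],[0,0,0,-0.1,0,0.02,0],[0,0,0,-0.1,0,0.02,0]]'; python3 - <<'E'
from h import *
import pickle
d=cap('wrist'); save(d,'w3.png',s=1.4); pickle.dump(d,open('w3.pkl','wb')); print(d['e'],readout.read_state()['eef_pos'])
E
```

```text
t: 7.22
eef_pos: [0.5959, 0.1091, 0.2181]
tool_rot: [[-1.0, 0.019, 0.0], [0.019, 1.0, 0.0], [-0.0, 0.0, -1.0]]
contact_force: [-0.4, -0.4, -0.2]
opening: 0.0003
grasp_force: 0.0
[0.52983271 0.11058721 0.3422038 ] [0.59594688 0.10927397 0.21804936]
```

View pics/w3.png

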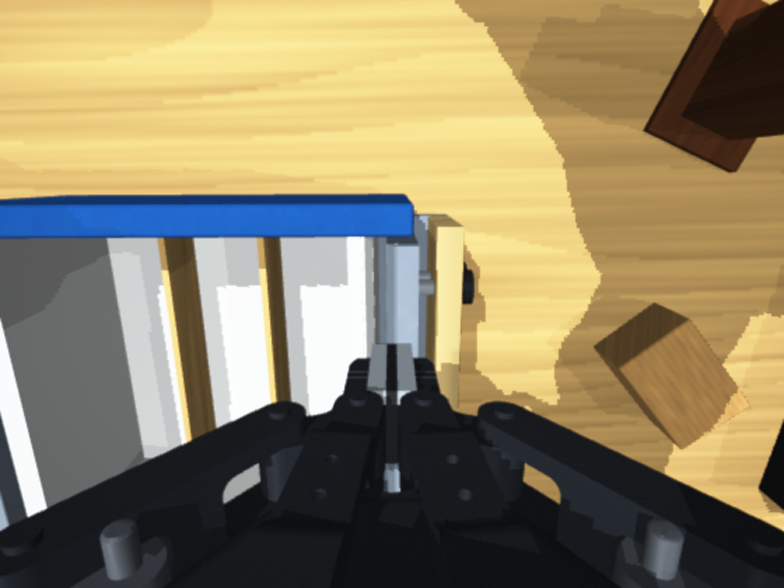

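The picture's up direction is -x. The gap is right of the white drawer side at about column 375-390, but the fingers hide the marks, so I shift ahead 90 mm.

```bash
python3 -m creep '[[0,0,0,-0.1,0,-0.02,0],[0,0,0,-0.2,0,-0.04,0],[0,0,0,-0.3,0,-0.04,0],[0,0,0,-0.4,0,-0.04,0],[0,0,0,-0.4,0,-0.04,0]]'; python3 -m creep '[[0,0,0,0,0,0,0],[0,0,0,0,0,0,0],[0,0,0,0,0,0,0],[0,0,0,0,0,0,0],[0,0,0,0,0,0,0]]'; python3 - <<'E'
from h import *
import pickle
d=cap('wrist'); save(d,'w4.png',(120,60,440,300),2.5); pickle.dump(d,open('w4.pkl','wb')); print(d['e'],readout.read_state()['eef_pos'],readout.read_state()['contact_force'])
E
```

```text
t: 7.9
eef_pos: [0.697, 0.1074, 0.2274]
tool_rot: [[-1.0, 0.019, -0.0], [0.019, 1.0, -0.001], [-0.0, -0.001, -1.0]]
contact_force: [-1.0, -0.4, 0.2]
opening: -0.0001
grasp_force: 0.0
t: 8.52
eef_pos: [0.6962, 0.1077, 0.2279]
tool_rot: [[-1.0, 0.018, 0.0], [0.018, 1.0, 0.0], [-0.0, 0.0, -1.0]]
contact_force: [0.3, 0.8, 0.1]
opening: -0.0003
grasp_force: 0.0
[0.63012167 0.10915762 0.35204328] [0.69617933 0.10770227 0.2278496 ] [-0.34986512  0.29661075  0.37167849]
```

View pics/w4.png

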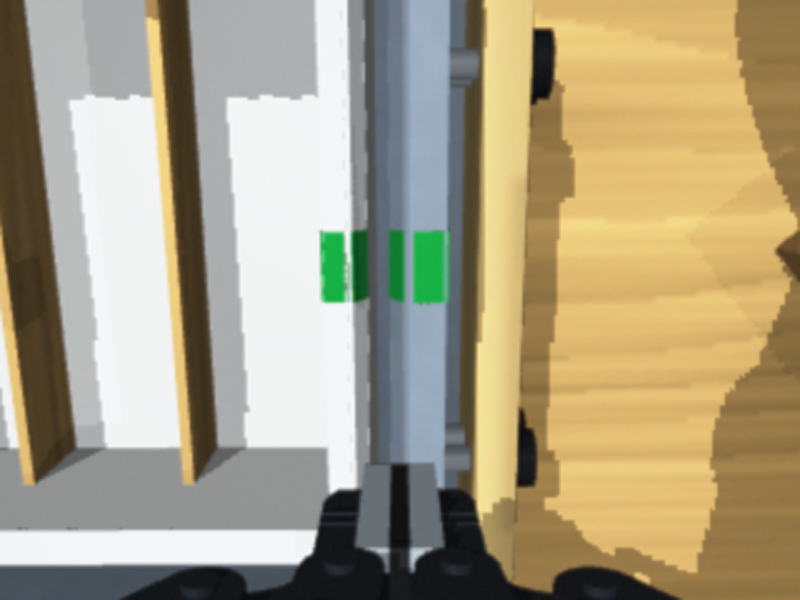

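The marks face one another. In the crop, the drawer tape spans columns 320-368, the gap 368-390 and the panel tape 390-447, all at rows 230-303.

```bash
python3 - <<'E'
from h import *
import pickle
d=pickle.load(open('w4.pkl','rb'))
h=cv2.cvtColor(d['image'],cv2.COLOR_RGB2HSV)
v=60+265/2.5
for x in (320,345,352,368,390,405,413,447): 
    u=120+(x)/2.5-.5; print(x,onplane(d,u,v,.130).round(4),onplane(d,u,v,.122).round(4),d['z_map'][int(v),int(u)])
for y in (230,303): print(onplane(d,266,60+y/2.5-.5,.126).round(4))
P=cloud(d)
for r in (140,166,200): print([P[r,c].round(3).tolist() for c in (252,257,268,271,278,286,290,296)])
g=d['image'].astype(int)
for r in (140,166,200): print(r,[tuple(g[r,c]) for c in range(260,290)] if r==140 else '')
E
```

```text
320 [0.6576 0.0866 0.13  ] [0.6586 0.0857 0.122 ] 0.31402534
345 [0.6577 0.0936 0.13  ] [0.6587 0.093  0.122 ] 0.21956909
352 [0.6578 0.0956 0.13  ] [0.6588 0.0951 0.122 ] 0.2207032
368 [0.6578 0.1    0.13  ] [0.6588 0.0997 0.122 ] 0.22862504
390 [0.658  0.1062 0.13  ] [0.659  0.1061 0.122 ] 0.3342834
405 [0.658  0.1104 0.13  ] [0.659  0.1105 0.122 ] 0.22016053
413 [0.6581 0.1127 0.13  ] [0.6591 0.1128 0.122 ] 0.21988751
447 [0.6582 0.1222 0.13  ] [0.6593 0.1227 0.122 ] 0.22126916
[0.6481 0.0997 0.126 ]
[0.669  0.0991 0.126 ]
[[0.64, 0.09, 0.13], [0.64, 0.094, 0.129], [0.642, 0.1, 0.085], [0.645, 0.101, 0.016], [0.64, 0.108, 0.127], [0.64, 0.114, 0.13], [0.64, 0.117, 0.131], [0.64, 0.121, 0.13]]
[[0.657, 0.09, 0.132], [0.657, 0.093, 0.132], [0.663, 0.1, 0.092], [0.672, 0.1, 0.017], [0.658, 0.108, 0.126], [0.658, 0.114, 0.132], [0.658, 0.116, 0.132], [0.658, 0.121, 0.13]]
[[0.682, 0.089, 0.13], [0.682, 0.092, 0.13], [0.689, 0.099, 0.102], [0.709, 0.099, 0.016], [0.684, 0.107, 0.126], [0.682, 0.113, 0.131], [0.683, 0.116, 0.13], [0.682, 0.12, 0.132]]
140 [(np.int64(201), np.int64(203),
[... 672 characters left out ...]
), np.int64(109), np.int64(121)), (np.int64(106), np.int64(118), np.int64(132)), (np.int64(107), np.int64(120), np.int64(134)), (np.int64(108), np.int64(120), np.int64(135)), (np.int64(107), np.int64(119), np.int64(134)), (np.int64(111), np.int64(124), np.int64(139)), (np.int64(123), np.int64(136), np.int64(153)), (np.int64(134), np.int64(149), np.int64(167)), (np.int64(144), np.int64(159), np.int64(177)), (np.int64(155), np.int64(172), np.int64(190)), (np.int64(155), np.int64(173), np.int64(191)), (np.int64(156), np.int64(173), np.int64(191)), (np.int64(155), np.int64(173), np.int64(191)), (np.int64(156), np.int64(172), np.int64(191)), (np.int64(156), np.int64(172), np.int64(191))]
166 
200
```

```bash
python3 -m creep '[[0,0,0.05,0.1,0.1,-0.15,1],[0,0,0.1,0.2,0.3,-0.2,1],[0,0,0.15,0.35,0.5,-0.2,1],[0,0,0.2,0.5,0.65,-0.2,1],[0,0,0.25,0.65,0.8,-0.2,1]]';python3 -m creep '[[0,0,0,0,0,0,1],[0,0,0,0,0,0,1],[0,0,0,0,0,0,1],[0,0,0,0,0,0,1],[0,0,0,0,0,0,1]]'; python3 - <<'E'
from h import *
import pickle
d2=cap('wrist'); pickle.dump(d2,open('w5.pkl','wb')); save(d2,'w5.png',s=1.4)
d1=pickle.load(open('w1.pkl','rb'))
for d in (d1,d2):
    h=cv2.cvtColor(d['image'],cv2.COLOR_RGB2HSV); m=(((h[...,0]<6)|(h[...,0]>174))&(h[...,1]>190)&(h[...,2]>60)).astype(np.uint8)
    N,L,st,c=cv2.connectedComponentsWithStats(m); i=1+st[1:,4].argmax(); print(st[i],c[i])
    P=cloud(d)[L==i]; t=P[P[:,2]>np.percentile(P[:,2],95)-.006]; print('top',np.median(t,0),t.min(0),t.max(0), cv2.minAreaRect((t[:,:2]*1000).astype(np.float32)))
to([.473,.348,.24],-24)
E
```

```text
t: 9.2
eef_pos: [0.536, 0.3119, 0.2779]
tool_rot: [[-0.916, 0.402, 0.0], [0.402, 0.916, 0.0], [-0.0, 0.0, -1.0]]
contact_force: [0.3, 0.4, 0.6]
opening: 0.085
grasp_force: 0.0
t: 9.82
eef_pos: [0.5378, 0.31, 0.2777]
tool_rot: [[-0.916, 0.4, -0.0], [0.4, 0.916, -0.0], [-0.0, -0.0, -1.0]]
contact_force: [0.7, 1.0, 0.9]
opening: 0.0854
grasp_force: 0.0
[ 229  264   31   54 1449] [244.03588682 290.55969634]
top [0.4687286  0.35064026 0.1411467 ] [0.32140907 0.3290545  0.13628861] [0.49452487 0.45978427 0.44456544] ((401.71160888671875, 391.63531494140625), (32.463958740234375, 208.12789916992188), 58.54591369628906)
[ 272   82   39   61 2240] [290.31116071 111.42857143]
top [0.47120631 0.348773   0.14128806] [0.44661391 0.32748003 0.13662864] [0.49685648 0.37017386 0.40190328] ((471.8072204589844, 348.8861999511719), (29.64679527282715, 45.3084602355957), 66.07878112792969)
rows r,t: [-0.0001  0.      0.0045] [0.2978 0.0353 0.1509]
```

View pics/w5.png

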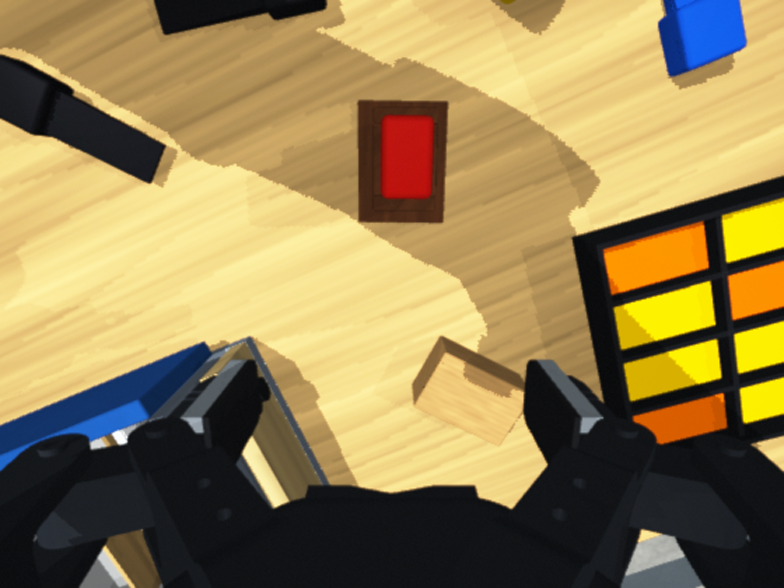

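The red handle's top is at (407,157), square to the image and clear of everything around it. From the two views, its centre is (0.472, 0.349), the top is at z = 0.141 and the yaw is -24°. I move above it.

```bash
python3 -m creep '[[0,0,0.002,0.1,0.01,0,1],[0,0,0.002,0.2,0.02,0,1],[0,0,0.002,0.3,0.035,0.1,1],[0,0,0.002,0.3,0.035,0.2,1],[0,0,0.002,0.3,0.035,0.25,1]]';  python3 - <<'E'
from h import *
to([.472,.349,.12],-23.9)
E
```

```text
t: 10.5
eef_pos: [0.4718, 0.3484, 0.2143]
tool_rot: [[-0.916, 0.402, -0.001], [0.402, 0.916, -0.001], [0.0, -0.001, -1.0]]
contact_force: [0.1, -0.2, 0.0]
opening: 0.0856
grasp_force: 0.0
rows r,t: [-0.0007 -0.0002  0.0021] [0.     0.0032 0.3771]
```

```bash
python3 -m creep '[[0,0,0.002,0,0.003,0.12,1],[0,0,0.002,0,0.003,0.24,1],[0,0,0.002,0,0.003,0.32,1],[0,0,0.002,0,0.003,0.375,1],[0,0,0.002,0,0.003,0.375,1]]' && python3 -m creep '[[0,0,0,0,0,0,0.5],[0,0,0,0,0,0,0.2],[0,0,0,0,0,0,0.2],[0,0,0,0,0,0,0.2],[0,0,0,0,0,0,0.2]]' 70 && python3 -m creep '[[0,0,0,0,0,0,0.2],[0,0,0,0,0,0,0.2],[0,0,0,0,0,0,0.2],[0,0,0,0,0,-0.02,0.2],[0,0,0,0,0,-0.04,0.2]]'
```

```text
t: 11.12
eef_pos: [0.4725, 0.3488, 0.1211]
tool_rot: [[-0.914, 0.406, -0.001], [0.406, 0.914, -0.001], [0.0, -0.001, -1.0]]
contact_force: [-0.3, -1.1, 0.0]
opening: 0.0853
grasp_force: 0.0
t: 11.75
eef_pos: [0.4726, 0.3495, 0.1222]
tool_rot: [[-0.914, 0.405, 0.0], [0.405, 0.914, 0.001], [-0.0, 0.001, -1.0]]
contact_force: [-1.3, -0.6, 7.2]
opening: 0.0293
grasp_force: 68.6
t: 12.38
eef_pos: [0.4724, 0.3493, 0.132]
tool_rot: [[-0.914, 0.405, 0.0], [0.405, 0.914, -0.0], [-0.0, 0.0, -1.0]]
contact_force: [0.3, -0.2, -1.3]
opening: 0.0294
grasp_force: 69.0
```

```bash
python3 -m creep '[[0,0,0,0,0,-0.12,0.2],[0,0,0,0,0,-0.26,0.2],[0,0,0,0,0,-0.4,0.2],[0,0,0,0,0,-0.5,0.2],[0,0,0,0,0,-0.58,0.2]]' && python3 - <<'E'
from h import *
import pickle
d=cap('wrist'); w=d['image'][:,:,::-1]
s=cap('scene'); sc=s['image'][:,:,::-1]; pickle.dump((d,s),open('lift.pkl','wb'))
p=readout.read_state()['eef_pos']; q=s['K']@(s['R'].T@(np.array(p)-s['e'])); q=(q/q[2])[:2].astype(int); print(q)
a=cv2.resize(sc[q[1]-30:q[1]+70,q[0]-45:q[0]+45],(396,440),interpolation=cv2.INTER_CUBIC)
b=cv2.resize(w[190:410,180:380],(400,440))
cv2.imwrite('pics/lift.png',np.hstack([a,b]))
to([.659-.0,.103,.27],-1.2)
E
```

```text
t: 13.0
eef_pos: [0.4725, 0.3492, 0.2781]
tool_rot: [[-0.914, 0.405, 0.001], [0.405, 0.914, 0.001], [-0.0, 0.001, -1.0]]
contact_force: [-0.2, -0.3, -1.0]
opening: 0.0292
grasp_force: 69.1
[340 201]
rows r,t: [ 0.0019  0.0009 -0.2523] [-1.0796 -0.6008  0.0341]
```

View pics/lift.png

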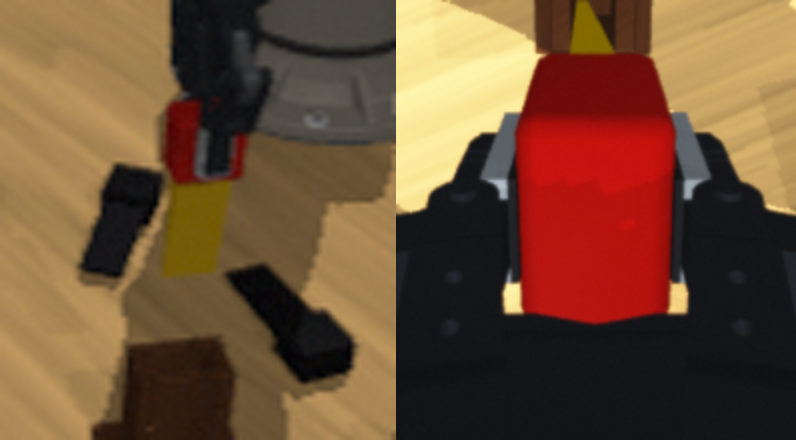

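The blade is yellow and hangs free. In the wrist half, its left edge (tool -y) is straight and its right edge slopes from (580,5) to (615,50), so the flat face will meet the drawer and the slope the panel. I carry it over the gap.

```bash
python3 -m creep '[[0,0,-0.05,-0.2,-0.1,0,0.2],[0,0,-0.1,-0.4,-0.22,0,0.2],[0,0,-0.15,-0.6,-0.34,0,0.2],[0,0,-0.2,-0.75,-0.42,0,0.2],[0,0,-0.25,-0.85,-0.48,0,0.2]]' && python3 - <<'E'
from h import *
import pickle
d=pickle.load(open('w4.pkl','rb')); g=d['image'].astype(float).mean(2)
rows=list(range(75,140))+list(range(186,235))
def edge(lo,hi,z):
    pts=[]
    for r in rows:
        s=cv2.GaussianBlur(g[r:r+1,lo:hi],(3,1),0)[0]; dd=np.abs(np.diff(s)); k=np.clip(dd.argmax(),1,len(dd)-2)
        a,b,c=dd[k-1:k+2]; k=k+.5*(a-c)/(a-2*b+c+1e-9); pts.append(onplane(d,lo+k+.5,r,z)[:2])
    p=np.array(pts)
    for _ in range(3):
        f=np.polyfit(p[:,0],p[:,1],1); e=p[:,1]-np.polyval(f,p[:,0]); p=p[abs(e)<max(2*e.std(),3e-4)]
    print(lo,hi,len(p),'yaw',np.degrees(np.arctan(f[0])).round(2),'y@.659',np.polyval(f,.659).round(4),e.std().round(5))
edge(257,264,.13); edge(264,270,.122); edge(272,278,.122); edge(278,286,.13);edge(292,302,.13)
to([.659,.108,.27],-1.1)
E
```

```text
t: 13.72
eef_pos: [0.6188, 0.1511, 0.2756]
tool_rot: [[-1.0, 0.024, -0.001], [0.024, 1.0, -0.001], [0.001, -0.001, -1.0]]
contact_force: [0.2, 1.0, -1.7]
opening: 0.0293
grasp_force: 69.0
257 264 114 yaw -0.88 y@.659 0.0957 8e-05
264 270 114 yaw -0.87 y@.659 0.0997 0.00017
272 278 110 yaw -0.88 y@.659 0.1059 0.0002
278 286 104 yaw -0.97 y@.659 0.1105 0.00014
292 302 114 yaw -0.87 y@.659 0.1222 6e-05
rows r,t: [-0.0006 -0.0004 -0.003 ] [-0.1648 -0.1687  0.0226]
```

```bash
python3 -m creep '[[0,0,-0.004,-0.08,-0.08,0,0.2],[0,0,-0.004,-0.14,-0.15,0,0.2],[0,0,-0.004,-0.165,-0.17,0,0.2],[0,0,-0.004,-0.165,-0.17,0.0,0.2],[0,0,-0.004,-0.165,-0.17,0.0,0.2]]' && python3 - <<'E'
from h import *
import pickle
d=cap('wrist'); s=cap('scene'); pickle.dump((d,s),open('pre.pkl','wb'))
h=cv2.cvtColor(s['image'],cv2.COLOR_RGB2HSV)
a=cv2.resize(s['image'][130:260,200:320,::-1],(480,520),interpolation=cv2.INTER_CUBIC)
b=cv2.resize(d['image'][150:410,200:340,::-1],(280,520))
cv2.imwrite('pics/pre.png',np.hstack([a,b])); to([.659,.108,.24],-.9)
E
```

```text
t: 14.35
eef_pos: [0.6577, 0.111, 0.2763]
tool_rot: [[-1.0, 0.017, -0.001], [0.017, 1.0, 0.0], [0.001, 0.0, -1.0]]
contact_force: [0.2, 1.2, -1.3]
opening: 0.0293
grasp_force: 69.1
rows r,t: [ 0.0002 -0.0001 -0.0008] [-0.0049 -0.0118  0.1462]
```

View pics/pre.png

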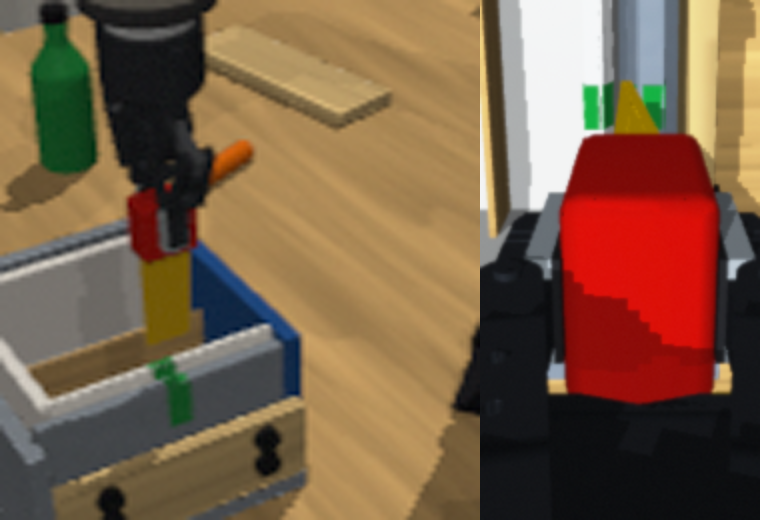

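The tip at (625,85) hangs over the gap between the green tapes at (592,105) and (652,105), with the straight edge on the drawer side. I go down in stages, watching the force.

```bash
python3 -m creep '[[0,0,0,-0.003,-0.011,0,0.2],[0,0,0,-0.003,-0.011,0.04,0.2],[0,0,0,-0.003,-0.011,0.08,0.2],[0,0,0,-0.003,-0.011,0.12,0.2],[0,0,0,-0.003,-0.011,0.15,0.2]]' && python3 -m creep '[[0,0,0,0,0,0.01,0.2],[0,0,0,0,0,0.025,0.2],[0,0,0,0,0,0.04,0.2],[0,0,0,0,0,0.055,0.2],[0,0,0,0,0,0.07,0.2]]'
```

```text
t: 15.08
eef_pos: [0.6587, 0.1072, 0.238]
tool_rot: [[-1.0, 0.018, -0.001], [0.018, 1.0, -0.0], [0.001, -0.0, -1.0]]
contact_force: [-0.6, -0.6, -0.3]
opening: 0.0293
grasp_force: 69.1
t: 15.7
eef_pos: [0.659, 0.1072, 0.2214]
tool_rot: [[-1.0, 0.018, -0.0], [0.018, 1.0, -0.0], [0.0, -0.0, -1.0]]
contact_force: [-0.2, -0.3, -1.2]
opening: 0.0292
grasp_force: 69.1
```

```bash
python3 -m creep '[[0,0,0,0,0,0.01,0.2],[0,0,0,0,0,0.02,0.2],[0,0,0,0,0,0.03,0.2],[0,0,0,0,0,0.04,0.2],[0,0,0,0,0,0.045,0.2]]' && python3 -m creep '[[0,0,0,0,0,0.006,0.2],[0,0,0,0,0,0.012,0.2],[0,0,0,0,0,0.018,0.2],[0,0,0,0,0,0.024,0.2],[0,0,0,0,0,0.03,0.2]]'
```

```text
t: 16.32
eef_pos: [0.659, 0.1069, 0.2102]
tool_rot: [[-1.0, 0.018, -0.0], [0.018, 1.0, -0.0], [0.0, -0.0, -1.0]]
contact_force: [-0.8, -4.1, 1.8]
opening: 0.0299
grasp_force: 69.4
t: 16.95
eef_pos: [0.6591, 0.1067, 0.2029]
tool_rot: [[-1.0, 0.019, 0.0], [0.019, 1.0, -0.0], [-0.0, -0.0, -1.0]]
contact_force: [-1.1, -5.7, 4.0]
opening: 0.0296
grasp_force: 69.7
```

The panel is biting (net y -5.7 N), but the drawer side is hardly touched. I ease towards the drawer.

```bash
python3 -m creep '[[0,0,0,0,-0.001,0,0.2],[0,0,0,0,-0.002,0,0.2],[0,0,0,0,-0.002,0,0.2],[0,0,0,0,-0.002,0,0.2],[0,0,0,0,-0.002,0,0.2]]' && python3 -m creep '[[0,0,0,0,-0.001,0,0.2],[0,0,0,0,-0.002,0,0.2],[0,0,0,0,-0.002,0,0.2],[0,0,0,0,-0.002,0,0.2],[0,0,0,0,-0.002,0,0.2]]'
```

```text
t: 17.58
eef_pos: [0.659, 0.1066, 0.2027]
tool_rot: [[-1.0, 0.018, 0.0], [0.018, 1.0, -0.0], [-0.0, -0.0, -1.0]]
contact_force: [0.7, -4.2, 0.8]
opening: 0.0291
grasp_force: 69.6
t: 18.2
eef_pos: [0.6589, 0.1062, 0.2028]
tool_rot: [[-1.0, 0.018, -0.0], [0.018, 1.0, -0.0], [0.0, -0.0, -1.0]]
contact_force: [2.1, -4.4, -0.3]
opening: 0.029
grasp_force: 69.4
```

```bash
python3 -m creep '[[0,0,0,0,-0.001,0.006,0.2],[0,0,0,0,-0.002,0.012,0.2],[0,0,0,0,-0.003,0.016,0.2],[0,0,0,0,-0.003,0.016,0.2],[0,0,0,0,-0.003,0.016,0.2]]' && python3 -m creep '[[0,0,0,0,-0.001,0,0.2],[0,0,0,0,-0.002,0,0.2],[0,0,0,0,-0.003,0,0.2],[0,0,0,0,-0.003,0,0.2],[0,0,0,0,-0.003,0,0.2]]'
```

```text
t: 18.82
eef_pos: [0.659, 0.1059, 0.1989]
tool_rot: [[-1.0, 0.018, 0.0], [0.018, 1.0, 0.001], [-0.0, 0.001, -1.0]]
contact_force: [-0.9, -1.2, 4.7]
opening: 0.0293
grasp_force: 69.9
t: 19.45
eef_pos: [0.659, 0.1058, 0.199]
tool_rot: [[-1.0, 0.017, 0.0], [0.017, 1.0, 0.001], [-0.0, 0.001, -1.0]]
contact_force: [-0.1, 3.5, 5.3]
opening: 0.0293
grasp_force: 69.9
```

Both faces are now loaded. I go down another 4 mm and balance y.

```bash
python3 -m creep '[[0,0,0,0,0.001,0.004,0.2],[0,0,0,0,0.001,0.008,0.2],[0,0,0,0,0.001,0.012,0.2],[0,0,0,0,0.001,0.016,0.2],[0,0,0,0,0.001,0.018,0.2]]' && python3 -m creep '[[0,0,0,0,0,0,0.2],[0,0,0,0,0,0,0.2],[0,0,0,0,0,0,0.2],[0,0,0,0,0,0,0.2],[0,0,0,0,0,0,0.2]]'; python3 marks.py
```

```text
t: 20.08
eef_pos: [0.6593, 0.1058, 0.1949]
tool_rot: [[-1.0, 0.018, 0.001], [0.018, 1.0, 0.001], [-0.001, 0.001, -1.0]]
contact_force: [-0.1, 1.9, 10.6]
opening: 0.0294
grasp_force: 70.5
t: 20.7
eef_pos: [0.6593, 0.1058, 0.1949]
tool_rot: [[-1.0, 0.018, 0.001], [0.018, 1.0, 0.001], [-0.001, 0.001, -1.0]]
contact_force: [-1.1, 1.8, 10.0]
opening: 0.0288
grasp_force: 70.5
[279 104  13   1  13] [0.879  0.0518 0.13  ]
```

```bash
python3 - <<'E'
from h import *
d=cap('wrist'); s=cap('scene'); g=d['image'].astype(float).mean(2)
a=cv2.resize(s['image'][130:260,200:320,::-1],(400,433),interpolation=cv2.INTER_CUBIC)
b=cv2.resize(d['image'][20:320,180:457,::-1],(400,433))
cv2.imwrite('pics/fin.png',np.hstack([a,b])); print(readout.read_state()['contact_force'])
# tops at row x=.60: scan depth for panel top (z~.13)
P=cloud(d)
for x in (.60,.61,.62):
    m=(abs(P[...,0]-x)<.003)&(abs(P[...,2]-.130)<.006)&(P[...,1]>.08)&(P[...,1]<.14); y=np.sort(P[m][:,1]); k=np.diff(y).argmax(); print(x,y[0].round(4),y[k].round(4),y[k+1].round(4),y[-1].round(4), 'expected panel outer before',round(.1222-.0157*(x-.659),4))
E
```

```text
[0.5599038  0.95047648 9.60786799]
0.6 0.0884 0.1 0.1096 0.1248 expected panel outer before 0.1231
0.61 0.0885 0.0998 0.1094 0.1242 expected panel outer before 0.123
0.62 0.0881 0.1001 0.1093 0.1243 expected panel outer before 0.1228
```

View pics/fin.png

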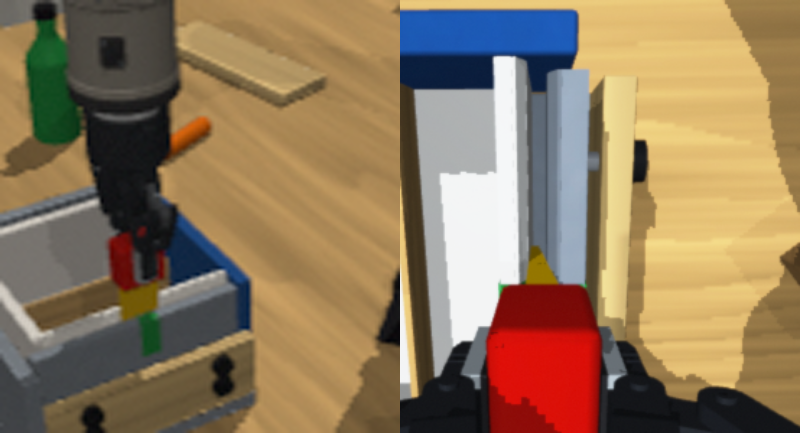

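The blade stands in the gap at the tapes at (535,270) and the handle is clear of the edges. The panel is spread about 1.5-2 mm, the push down is about 10 N and both faces are loaded.

```bash
python3 -c "
from workcell import manip; print(manip.hand_in())"
```

```text
the job is handed in; nothing more can be done
None
```

I pushed the drawer home and put the yellow packer point down in the gap at the green marks, about 47 mm deep. It is snug on both faces with about a 10 N push down, the arm is still holding it there, and the job is handed in (no verdict was returned).

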